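# Wind and start the plaster-setting timer

### The arm

A 6-joint arm with a two-finger parallel gripper is mounted at the origin on the work surface. World frame = base frame: x ahead of the robot, y to its left, z up, the work surface at z = 0. Lengths are in m, angles in degrees, forces in N, time in s.
With the tool pointing down it reaches from about 0.325 to 0.775 m from the base axis. Payload 5.5 kg.
Tool frame: the origin (TCP) lies midway between the tips of the shut fingers; the grasp point (between the pads) lies 19 mm behind it; z points along the fingers, y is the line along which they close (so a half turn about z gives the same grasp; the last joint's range is limited). The gripper opens to 88 mm and grips with 3 to 60 N. Pads are 20 mm wide; open, the fingers measure 115 mm over their backs; the gripper's body (75 mm by 178 mm) begins 61 mm behind the grasp point.
Start: joints at [-74.41, 5.22, 70.514, -0, 104.267, -3.249], TCP at [0.194, -0.568, 0.223] pointing down, gripper open.
Joint ranges: [-164.24, 164.24], [-49.07, 125.15], [9.68, 141.18], [-86.29, 266.29], [3.28, 154.24], [-151.56, 151.56]. Speed limits (degrees/s): [147.25, 147.25, 172.46, 180, 180, 180].

### API

Orientations are given as [roll, pitch, yaw] about the fixed x, y, z axes, in that order (R = Rz(yaw) Ry(pitch) Rx(roll)).
In Python, from rig import * gives the robot as it stands. Calls block until the motion is done:
- move_pose(position, orientation): joint-space move of the TCP to a pose.
- move_l(position, rotation=None, v=0.15): straight line of the TCP; rotation=None keeps the orientation; v is the mean speed in m/s.
- goto_joints(angles): joint-space move.
- command_gripper(opening): finger opening in m; the grip force is fixed at half the most; returns when the fingers have stopped.
- hold(seconds).
- inverse_kinematics(position, orientation): joint angles nearest the present ones, or None.
- get_obs(): the state.
- read_camera(name): name is "scene" or "top"; returns the picture (480x640x3 uint8, blue, green, red); there is no depth.
- camera_params(name): a dict with "vfov" (degrees; the focal length in pixels is half the picture's height over the tangent of half this angle, whatever the lens; pixels are square), "cx", "cy" (the principal point, pixels), "view" (4x4, takes a point from world to camera coordinates). Camera axes: x right, y down, z forward; pixel columns grow to the right and rows downward; lengths in m; the calibration is good to about 2 mm. A picture is of the moment at which its call begins. camera_params takes no time and is no camera call.
A pose or a line that the arm cannot do raises MotionError and nothing moves.
- close_job(): hands the job in; it is judged then, once.
The state is a dict: "time": time; "joints": joint angles; "joint_vel": joint speeds; "joint_torque": joint torques, N m; "tcp_pos": TCP position; "tool_rot": TCP orientation; "wrist_force": force on the tool from outside, world axes, zero at the start; "moment": the same for the moment, N m; "grip_width": finger opening in m; "grasp_force": force on a finger pad.
Only numpy, scipy, OpenCV 4.12 (cv2) and the standard library are available. Lean on these libraries where they do the work, as an engineer would, in place of code of your own. Each camera call takes 0.05 s, during which the arm holds its last target. There are 200 camera calls.

### The job

The plaster behind the mosaic panel has just been poured: start the blue bench timer. Wind its brass key clockwise, letting go and regripping as you need, until the black pointer stands inside the green band (never let it reach the red), then, with the key wound, push the orange plunger all the way down, hold it there for about half a second and let it spring back up. Leave the tin, the stack of red tiles and the hammer where they are.

Things in the scene. Friction and masses are not known exactly. Their poses are not given: they have to be found in the camera images.
- timer: blue mechanical bench timer, fixed; origin under its middle on the bench, x to its raised back edge (away from its operator), y to the operator's left, z up. Steel foot x -75 to +95, y +-105 mm; blue case 150 x 190 x 50 mm sloping 30 deg, tipped towards -x, back edge highest (140 mm). Plunger column at (0, -165 mm), 54 mm across, 60 mm high
- dial (a point): centre of the timer's sloping face, 102 mm above the bench, on the key's axis; axes as the timer's. The face's outward normal is (-0.5, 0, 0.866) in timer axes. White dial of 69 mm radius with black ticks, then a green band, then a red band, read clockwise
- key (a joint): wind of the key, rad: 0 run down (starts at 0 to 0.8), grows clockwise seen facing the dial. Green band 3.6 to 4.3, red from 4.5, dead stop 5.3. The pointer's direction lies 2.3 - value rad counter-clockwise from up-slope. A spring pulls back, but a brake holds the key where it is let go; turning takes about 0.14 N m
- key_grip (a point): centre of the key's flat brass wing, on its axis 54 mm out from the face. z out of the face along the axis, x along the wing to its black-dotted end over the black pointer. Wing 78 mm along x, 12 mm thick (y), 40 mm high (z, 34 to 74 mm off the face); stem 15 mm, hub 32 mm in diameter. Pointer 7 mm off the face, reaching 57 mm from the axis
- plunger_top (a point): centre of the top of the plunger's round orange palm cap, 60 mm in diameter, 102 mm above the bench when up; z up. It moves straight down.
- plunger (a joint): how far the plunger is pushed down, m: 0 up, 0.020 fully down. The spring takes 4 N at the start and 9 N fully down; it comes back up by itself.
- tin: bystander: round tin with a red label, 76 mm in diameter, 95 mm high, standing to the left of the timer; origin under its middle
- tiles: bystander: stack of four red glazed tiles, about 108 x 108 mm, 48 mm high, right of the plunger column; origin under its middle
- hammer: bystander: hammer 240 mm long lying in front of the timer; origin under its middle, x along its handle towards the head

How it is judged (in metres and radians):
On the way, in this order (a step that is already met when the one before it is completed fails the run):
1. the key is wound until the pointer is in the green band (value of joint key between 3.57 and 4.33 rad), for 0.2 s.
2. with the key wound, the plunger is pushed fully down and held (all of step 1 and value of joint plunger above 0.0175 m), for 0.25 s.
At the end, for the whole second after the job is handed in: the pointer rests in the green band (key joint 3.57 to 4.33 rad), the plunger is back up (within 2 mm), and the tin, tiles and hammer are within 25 mm of where they began (all of step 1 and value of joint plunger below 0.002 m and distance of each of tin, tiles, hammer from where it was at the start of the episode below 0.025 m); the robot touches nothing.
It fails at once if the key is overwound into the red (4.5 rad) (value of joint key above 4.5 rad).
It fails at once if the tin, tiles or hammer are moved by more than 25 mm (distance of any of tin, tiles, hammer from where it was at the start of the episode above 0.025 m).
It fails at once if the tin is tipped over (angle between tin's own z axis and vertical above 0.5 rad).
It also fails if it takes over 64 s, if anything falls off the work surface, if the arm or the gripper's body presses on something with over 40 N, if the wrist force passes 120 N, or if a joint passes its speed limit or range.

## Working session

There is one attempt and no reset: what is moved stays moved. The work goes in short steps, each a Python script; the robot and the scene stay as the last script left them, time stands still between calls to the robot, and variables do not carry over. Pictures are saved under pics/ and viewed, at most 10 in all, crops included, and the job is handed in when it is done.

```bash
mkdir -p pics; python3 - <<'E'
from rig import *
import cv2
for n in("scene","top"):
    cv2.imwrite(f"pics/{n}0.png",read_camera(n)); print(camera_params(n))
print(get_obs())
E
```

```text
{'vfov': 47.52031576772382, 'cx': 320.2484711953145, 'cy': 244.0419820246313, 'view': array([[ 0.50131162,  0.86506252, -0.01880124, -0.29473064],
       [ 0.54342823, -0.33168178, -0.77115041, -0.16294062],
       [-0.67332935,  0.37636954, -0.63637533,  1.39674362],
       [ 0.        ,  0.        ,  0.        ,  1.        ]])}
{'vfov': 50.480420136877946, 'cx': 323.8318913131146, 'cy': 235.2475256205146, 'view': array([[-0.01816288, -0.99971063, -0.01577218,  0.05229575],
       [-0.9846659 ,  0.02062251, -0.17322755,  0.55532941],
       [ 0.17350268,  0.01238402, -0.98475553,  0.93371579],
       [ 0.        ,  0.        ,  0.        ,  1.        ]])}
{'time': 0.1, 'joints': array([-7.44095818e+01,  5.25873243e+00,  7.05749374e+01, -2.81119888e-04,
        1.04266842e+02, -3.24969370e+00]), 'joint_vel': array([-0.0201938 ,  0.01319772, -0.21194657,  0.0198466 , -0.07591328,
        0.00492397]), 'joint_torque': array([ 2.46726755e-03, -4.47860956e+01, -4.07567453e+01,  6.99414429e-02,
        2.84760405e-02, -1.36825252e-04]), 'tcp_pos': array([ 0.19367157, -0.56760043,  0.22162102]), 'tool_rot': array([-1.79899634e+02, -5.42564920e-03,  1.88400381e+01]), 'wrist_force': array([ 0.20603176, -0.57706112,  0.26588941]), 'moment': array([0.02449863, 0.01574073, 0.00419326]), 'grasp_force': 0.0, 'grip_width': 0.08763659933871162}
```

View pics/scene0.png

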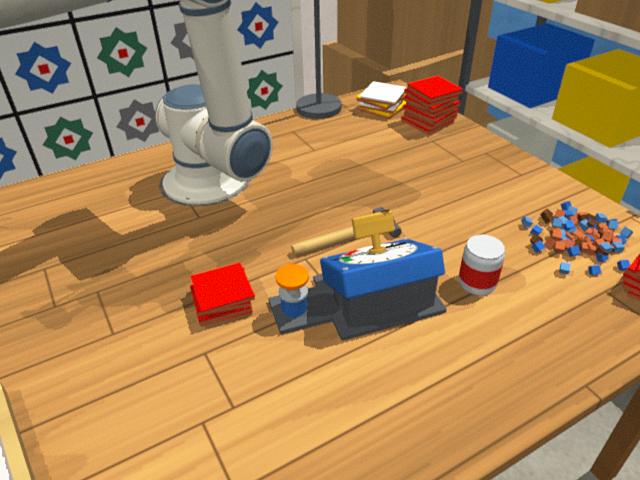

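View pics/top0.png

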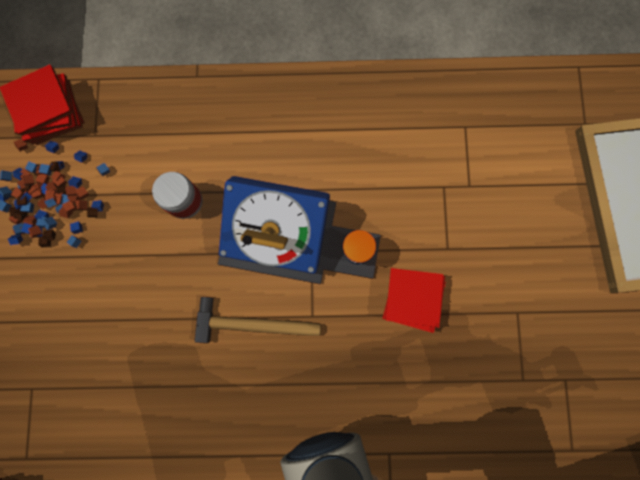

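The top view shows the timer at about (275,229), the plunger cap at (360,246), the tin at (175,193), the tiles at (415,298) and the hammer at (260,325). The pointer goes left, to about (240,224). I'll zoom in for a precise fit.

```bash
python3 - <<'E'
import cv2
a=cv2.imread("pics/top0.png")[170:290,210:390]; cv2.imwrite("pics/top0c.png",cv2.resize(a,None,fx=4.4,fy=4.4,interpolation=cv2.INTER_CUBIC))
E
```

```text
(no output)
```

View pics/top0c.png

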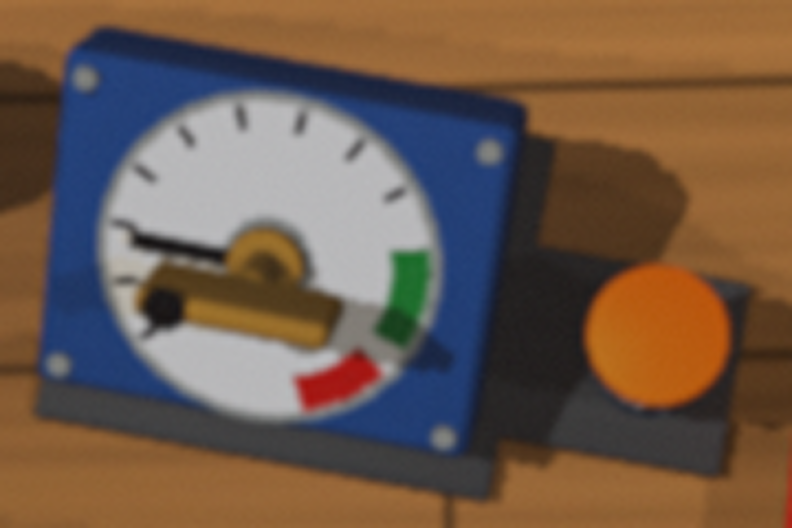

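```bash
cat > h.py <<'E'
from rig import *
import numpy as np, cv2
from scipy.spatial.transform import Rotation as Ro
from scipy.optimize import least_squares
def proj(n,P):
    c=camera_params(n); V=c["view"]; f=240/np.tan(np.radians(c["vfov"]/2))
    q=np.atleast_2d(P)@V[:3,:3].T+V[:3,3]
    return q[:,:2]/q[:,2:]*f+[c["cx"],c["cy"]]
EX=np.array([.866,0,.5]);EY=np.array([0,1.,0]);EZ=np.array([-.5,0,.866]) # face: up-slope, left, normal
D=np.array([0,0,.102])
def face(u,l,h=0): return D+u*EX+l*EY+h*EZ
def T2W(p,P): return np.atleast_2d(P)@Ro.from_euler('z',p[2]).as_matrix().T+[p[0],p[1],0]
def pdir(k): a=2.3-k; return np.cos(a),np.sin(a)
E
cat > fit.py <<'E'
from h import *
P=np.array([face(.075,.095),face(.075,-.095),face(-.075,-.095),face(-.075,.095),face(0,0),[0,-.165,.102]])
c=np.array([[68,55],[521,128],[465,452],[38,380],[269,255],[658,337]])
uv=(c+.5)/4.4-.5+[210,170]
w=np.array([.5,.5,.5,.5,2,2])[:,None]
r=least_squares(lambda p:((proj("top",T2W(p,P))-uv)*w).ravel(),[.55,.05,0])
p=r.x; print(p,np.degrees(p[2])); print(np.round(proj("top",T2W(p,P))-uv,1))
print("scene cap,dial",proj("scene",T2W(p,P[[5,4]])))
tip=(np.array([132,238])+.5)/4.4-.5+[210,170]
dot=(np.array([163,306])+.5)/4.4-.5+[210,170]
for t,rr,h in((tip,.057,.007),(dot,.034,.074)):
    ks=np.linspace(-.2,1.2,141)
    e=[np.linalg.norm(proj("top",T2W(p,face(rr*pdir(k)[0],rr*pdir(k)[1],h)))-t) for k in ks]
    print(ks[np.argmin(e)],min(e))
np.save("p.npy",p)
E
python3 fit.py
```

```text
[ 0.56251531  0.13770782 -0.22398187] -12.833215628185684
[[-0.4 -3.5]
 [ 0.6  0.6]
 [-0.5  2.7]
 [-1.6 -1.2]
 [ 0.   0.4]
 [ 0.1 -0.3]]
scene cap,dial [[290.39151518 273.21743274]
 [376.92700488 254.03168457]]
0.7 0.20500615814140613
0.6799999999999999 4.7643306164198815
```

```bash
cat > ov.py <<'E'
from h import *
p=np.load("p.npy"); k=.69
def W(P): return T2W(p,P)
t=np.linspace(0,6.3,60)
def wing(h,k):
    c,s=pdir(k); return [face(a*c-b*s,a*s+b*c,h) for a,b in((.039,.006),(.039,-.006),(-.039,-.006),(-.039,.006),(.039,.006))]
curves=[[face(.069*np.cos(x),.069*np.sin(x)) for x in t],[[.03*np.cos(x),-.165+.03*np.sin(x),.102] for x in t],
 [face(a,b) for a,b in((.075,.095),(.075,-.095),(-.075,-.095),(-.075,.095),(.075,.095))],
 wing(.074,k),wing(.034,k),[face(0,0,.007),face(.057*pdir(k)[0],.057*pdir(k)[1],.007)],
 [[a,b,0] for a,b in((-.075,-.105),(-.075,.105),(.095,.105),(.095,-.105),(-.075,-.105))]]
out=[]
for n,(x0,y0) in(("top",(210,170)),("scene",(255,195))):
    im=cv2.resize(cv2.imread(f"pics/{n}0.png")[y0:y0+145,x0:x0+200],None,fx=4,fy=4)
    for c in curves:
        q=((proj(n,W(c))-[x0,y0]+.5)*4).astype(np.int32); cv2.polylines(im,[q],False,(255,0,255),1)
    out.append(im)
cv2.imwrite("pics/ov.png",cv2.resize(np.vstack(out),None,fx=.51,fy=.51,interpolation=cv2.INTER_AREA) if 0 else out[0]); cv2.imwrite("pics/ov2.png",out[1])
E
python3 ov.py
```

```text
(no output)
```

View pics/ov.png

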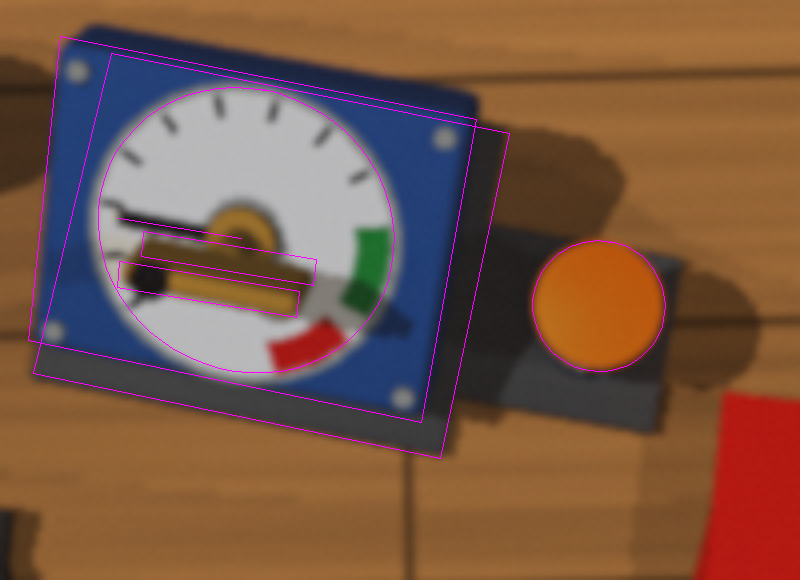

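View pics/ov2.png

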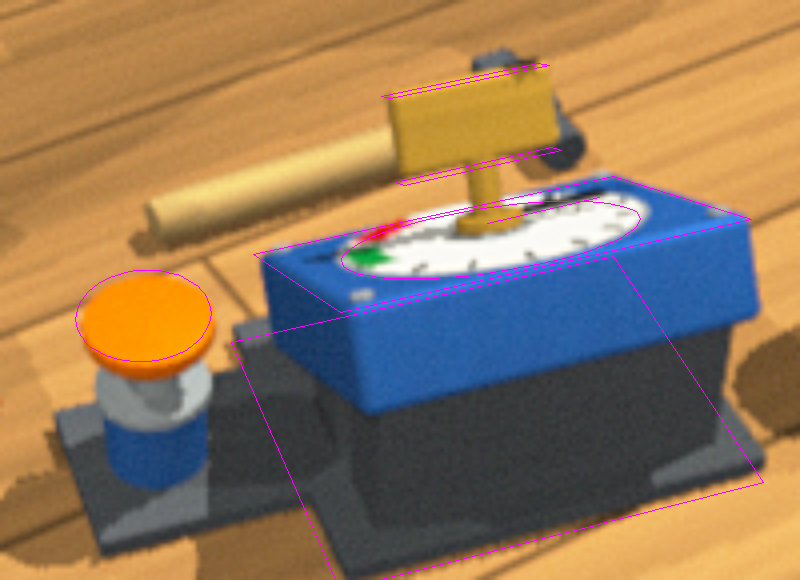

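The overlay nearly fits, but the yaw is about 2° too large. I'll refit with the screws and points from both views.

```bash
cat > fit2.py <<'E'
from h import *
# crop x4 coordinates
top=lambda x,y:(np.array([x,y])+.5)/4-.5+[210,170]
sc=lambda x,y:(np.array([x,y])+.5)/4-.5+[255,195]
def pts(q):
    a,b,k=q[3:6]; c,s=pdir(k)
    return [("top",face(a,b),top(77,72),1),("top",face(a,-b),top(445,138),1),("top",face(-a,-b),top(403,398),1),("top",face(-a,b),top(53,331),1),
     ("scene",face(a,-b),sc(362,295),1),("scene",face(a,b),sc(718,211),1),
     ("top",np.array([0,-.165,.102]),top(598,306),1),("scene",np.array([0,-.165,.102]),sc(148,316),1),
     ("top",face(0,0),top(245,233),1),("top",face(.057*c,.057*s,.007),top(121,217),1),
     ("scene",face(.039*c,.039*s,.074),sc(549,68),1),("scene",face(-.039*c,-.039*s,.074),sc(386,97),1),
     ("scene",face(-.039*c,-.039*s,.034),sc(403,180),.5),
     ("top",face(-.039*c,-.039*s,.074),top(297,303),.5)]
def res(q):
    R=Ro.from_euler('z',q[2]).as_matrix()
    return np.array([w*(proj(n,R@P+[q[0],q[1],0])[0]-u) for n,P,u,w in pts(q)])
r=least_squares(lambda q:res(q).ravel(),[.56,.13,-.2,.06,.08,.7],loss="soft_l1")
q=r.x; print(np.round(q,4),np.degrees(q[2])); print(np.round(res(q),1))
np.save("p.npy",q[:3])
V=camera_params("top")["view"][:3,:3];print(np.abs(V@V.T-np.eye(3)).max(), T2W(q,[face(0,0,.054),[0,-.165,.102]]))
E
python3 fit2.py
```

```text
[ 0.5613  0.1387 -0.2094  0.0638  0.0839  0.7352] -12.00044573897583
[[-0.1 -0.6]
 [-0.3 -0.1]
 [-0.4 -0.5]
 [-0.3 -0.5]
 [-0.4  1.4]
 [-0.2  1.3]
 [-0.2 -0.8]
 [-0.7 -0.2]
 [-0.7  0.7]
 [-1.   0.1]
 [-1.3 -1.6]
 [-0.4 -0.3]
 [-0.6  0.2]
 [-0.1  0.8]]
7.771561172376096e-16 [[ 0.53484964  0.14435935  0.148764  ]
 [ 0.5269529  -0.02264856  0.102     ]]
```

```bash
cat >> h.py <<'E'
p=np.load("p.npy"); RW=Ro.from_euler('z',p[2]).as_matrix()
def tool(k,flip=False,h=.035):
    a=2.3-k; X=np.cos(a)*EX+np.sin(a)*EY; y=np.cross(EZ,X)*(-1 if flip else 1); z=-EZ
    R=RW@np.column_stack([np.cross(y,z),y,z])
    return T2W(p,face(0,0,h))[0], Ro.from_matrix(R).as_euler('xyz',degrees=True)
E
python3 - <<'E'
from h import *
for f in(0,1):
  for k in(.72,1.5,2.3,3.1,3.95):
    for h in(.12,.035):
        P,o=tool(k,f,h); j=inverse_kinematics(P,o); print(f,k,h,None if j is None else np.round(j,1))
P=T2W(p,[0,-.165,.16])[0]
for yaw in(0,60,-60): print(inverse_kinematics(P,[180,0,yaw]))
E
```

```text
0 0.72 0.12 [  24.4  -30.   107.3  -17.6   78.4 -144.3]
0 0.72 0.035 [  20.9  -23.9  110.4  -17.    68.5 -144.9]
0 1.5 0.12 [ 24.4 -30.  107.3 -17.6  78.4 -99.7]
0 1.5 0.035 [  20.9  -23.9  110.4  -17.    68.5 -100.2]
0 2.3 0.12 [ 24.4 -30.  107.3 -17.6  78.4 -53.8]
0 2.3 0.035 [ 20.9 -23.9 110.4 -17.   68.5 -54.4]
0 3.1 0.12 [ 24.4 -30.  107.3 -17.6  78.4  -8. ]
0 3.1 0.035 [ 20.9 -23.9 110.4 -17.   68.5  -8.5]
0 3.95 0.12 [ 24.4 -30.  107.3 -17.6  78.4  40.7]
0 3.95 0.035 [ 20.9 -23.9 110.4 -17.   68.5  40.2]
1 0.72 0.12 [ 24.4 -30.  107.3 -17.6  78.4  35.7]
1 0.72 0.035 [ 20.9 -23.9 110.4 -17.   68.5  35.1]
1 1.5 0.12 [ 24.4 -30.  107.3 -17.6  78.4  80.3]
1 1.5 0.035 [ 20.9 -23.9 110.4 -17.   68.5  79.8]
1 2.3 0.12 [ 24.4 -30.  107.3 -17.6  78.4 126.2]
1 2.3 0.035 [ 20.9 -23.9 110.4 -17.   68.5 125.6]
1 3.1 0.12 None
1 3.1 0.035 None
1 3.95 0.12 [  24.4  -30.   107.3  -17.6   78.4 -139.3]
1 3.95 0.035 [  20.9  -23.9  110.4  -17.    68.5 -139.8]
[-6.15705667e+00 -6.19473710e+00  8.81999499e+01 -2.54444375e-14
  9.79947872e+01  8.38429433e+01]
[-6.15705667e+00 -6.19473710e+00  8.81999499e+01 -2.54444375e-14
  9.79947872e+01  2.38429433e+01]
[-6.15705667e+00 -6.19473710e+00  8.81999499e+01 -2.54444375e-14
  9.79947872e+01  1.43842943e+02]
```

```bash
python3 - <<'E'
from h import *
o=get_obs(); move_l(o['tcp_pos']+[0,0,.08],v=.2)
P,r=tool(.72,0,.13); move_pose(P,r)
P,r=tool(.72,0,.035); move_l(P,r,v=.1)
o=get_obs(); print(o['time'],o['wrist_force'],o['joints'])
for n in("scene","top"): cv2.imwrite(f"pics/{n}1.png",read_camera(n))
a=cv2.imread("pics/scene1.png")[150:300,280:480];b=cv2.imread("pics/top1.png")[150:300,190:390]
cv2.imwrite("pics/pre.png",cv2.resize(np.hstack([a,b]),None,fx=2,fy=2))
E
```

```text
4.5083 [-0.39398119 -0.03870876  0.54404829] [  20.88049374  -23.91953976  110.37542565  -16.96314881   68.48324154
 -144.91176734]
```

View pics/pre.png

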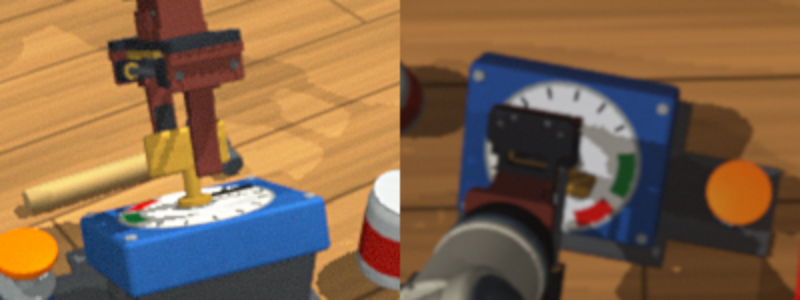

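The fingers straddle the wing, one on each side and roughly centred on the stem. I'll grip and see what the forces are.

```bash
python3 - <<'E'
from h import *
command_gripper(.0); o=get_obs(); print(o['time'],o['grip_width'],o['grasp_force'],o['wrist_force'],o['moment'])
j=o['joints'].copy()
for d in(10,20):
    t=j.copy();t[5]+=d; goto_joints(t); o=get_obs(); print(o['time'],o['joints'][5]-j[5],o['grip_width'],o['grasp_force'],o['wrist_force'],o['moment'])
E
```

```text
5.7833 0.01212297117788572 29.995855540037155 [ 1.81107955 -0.41070964 -0.03251037] [ 0.16960924 -0.03249172 -0.07757868]
6.075 9.781008518579142 0.011803077656946888 30.01445811241865 [ 0.40047764  0.60065472 -0.87600019] [ 0.26591326  0.12401804 -0.01195078]
6.3667 19.64998955002615 0.012165604981964175 30.006130007095635 [-0.65663876  0.66966008 -0.65617847] [ 0.22006512  0.29091457 -0.05870997]
```

```bash
python3 - <<'E'
from h import *
j=get_obs()['joints'].copy()
for e in(-80,-35,0,38):
    t=j.copy();t[5]=e; goto_joints(t); o=get_obs(); print(o['time'],o['joints'][5],o['grip_width'],np.linalg.norm(o['wrist_force']),o['moment'])
command_gripper(.088)
P,r=tool(.72,0,.14); o=get_obs(); move_l(P,v=.15)
move_pose(T2W(p,[0,-.165,.20])[0],[180,0,np.degrees(p[2])])
o=get_obs(); print(o['time'],o['wrist_force'])
a=read_camera("top")[150:300,190:390];b=read_camera("scene")[150:350,230:500]
cv2.imwrite("pics/w1.png",cv2.resize(a,None,fx=3.5,fy=3.5,interpolation=cv2.INTER_CUBIC)); cv2.imwrite("pics/w2.png",cv2.resize(b,None,fx=2.5,fy=2.5))
E
```

```text
7.1417 -80.23468229530042 0.011857140208671608 4.573634768567397 [0.43607084 0.50515887 0.33712713]
7.9167 -35.12300679525815 0.01212501716719011 5.631603476224737 [0.74742638 0.42996476 0.40037104]
8.55 -0.11855418943989612 0.011912687220840896 5.159617910502712 [0.88247765 0.24916504 0.52516551]
9.225 37.879010576459336 0.012109436118522342 6.649280584867093 [0.89411288 0.01794387 0.617556  ]
12.2417 [0.89382073 0.66753766 0.7482366 ]
```

View pics/w1.png

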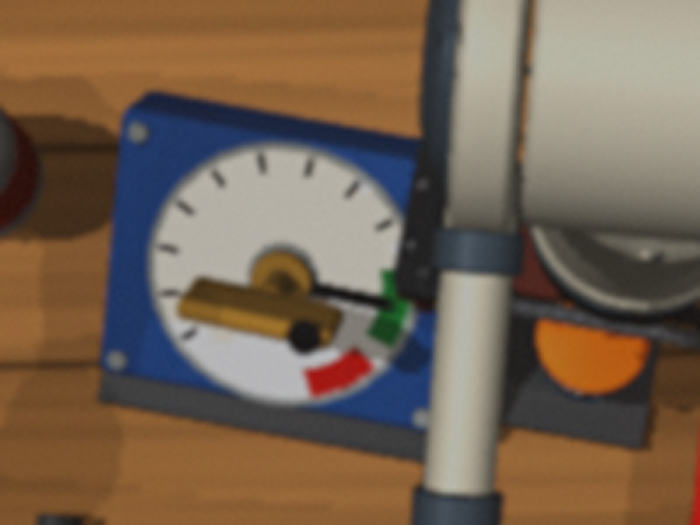

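View pics/w2.png

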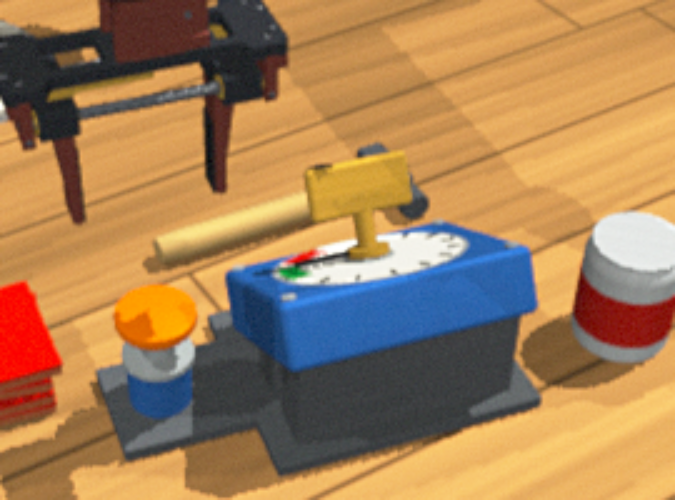

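The pointer stands mid-green at (390,300), and the tin, hammer and tiles haven't been disturbed. Next is the plunger, pressed with shut fingers.

```bash
python3 - <<'E'
from h import *
command_gripper(0)
x,y=T2W(p,[0,-.165,0])[0][:2]; yaw=np.degrees(p[2])+90
move_pose([x,y,.15],[180,0,yaw]); move_l([x,y,.105],v=.1)
f0=get_obs()['wrist_force'][2]; z=.105; log=[]
while z>.074:
    z-=.0015; move_l([x,y,z],v=.05); o=get_obs(); f=o['wrist_force'][2]-f0; log.append((round(o['tcp_pos'][2],4),round(f,1)))
    if f>18: break
hold(.6); o=get_obs(); print(log,o['tcp_pos'],o['wrist_force'][2]-f0)
im=read_camera("scene")
move_l([x,y,.20],v=.08)
o=get_obs(); print(o['time'],o['wrist_force'])
b=read_camera("scene"); cv2.imwrite("pics/e.png",cv2.resize(np.hstack([im[180:350,230:400],b[180:350,230:400]]),None,fx=2.3,fy=2.3))
E
```

```text
[(np.float64(0.104), np.float64(-0.6)), (np.float64(0.1022), np.float64(-0.1)), (np.float64(0.101), np.float64(4.1)), (np.float64(0.0992), np.float64(4.1)), (np.float64(0.0976), np.float64(3.2)), (np.float64(0.0961), np.float64(4.6)), (np.float64(0.0946), np.float64(4.4)), (np.float64(0.0932), np.float64(4.9)), (np.float64(0.0918), np.float64(3.9)), (np.float64(0.0904), np.float64(5.8)), (np.float64(0.089), np.float64(6.5)), (np.float64(0.0876), np.float64(5.6)), (np.float64(0.0861), np.float64(6.1)), (np.float64(0.0847), np.float64(6.2)), (np.float64(0.0833), np.float64(6.1)), (np.float64(0.0819), np.float64(7.2)), (np.float64(0.0817), np.float64(11.9)), (np.float64(0.0815), np.float64(19.3))] [ 0.52740564 -0.02268492  0.08149707] 18.850990368468622
22.5083 [ 0.60528809 -0.0119419   0.26705951]
```

View pics/e.png

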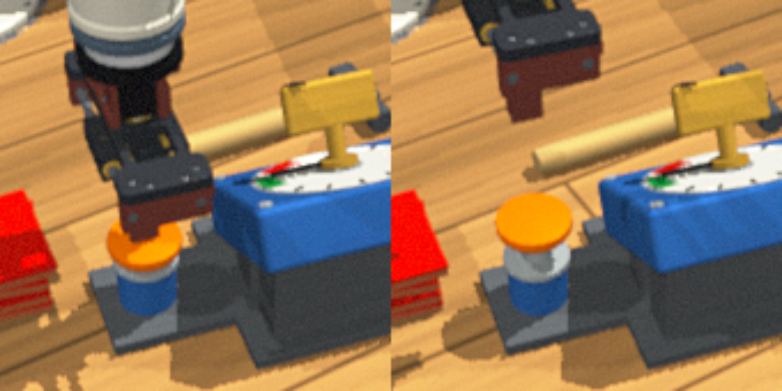

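In the left picture the plunger is fully down on its hard stop. In the right one it has sprung back up, and the key hasn't moved.

```bash
python3 -c "
from rig import *
print(close_job())"
```

```text
the job is handed in; nothing more can be done
None
```

I wound the key to about 3.9 rad (mid-green by the camera), held the plunger on its hard stop for over half a second and saw it spring back up. The tin, tiles and hammer were not touched, and I handed the job in at about 22.5 s; no verdict was returned.

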